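# Reset the board supports and reject the jammed one

### The job

Get the tooling plate ready for the next board: first push the brass pin of each of the three support posts down as far as it will go and see which one jams high. Then swing the jammed post's arm anticlockwise (seen from above) to break its taper free of the plate, pull the post out and put it in the red reject tray. Leave the two good posts seated as they were with their pins down, and leave the rest of the bench alone.

Things in the scene. Friction and masses are not known exactly. Their poses are not given: they have to be found in the camera images.
- fixture: Flat aluminium tooling plate, 130 (its x) x 300 (its y) x 45 mm high, fixed to the table; origin at the centre of its underside, z up. Three taper seats lie on its top face at its y = -100, 0 and +100 mm (its x = 0), each filled by one support post. Each seat is a well 37 mm deep.
- post_a: One of three like support posts, standing in the three seats in any order. Origin on its axis at the underside of its flange (on the plate's top face when seated), z up. Steel flange 48 mm across, 0-5 mm up; black hub 30 mm across, 5-30 mm up; brass pin out of the hub's top. Below: tapered shank and cross tang (36 x 8 mm, along x) down to 29 mm. About 0.24 kg. Seated, its x lies along the plate's x.
- post_a_arm (a point): Point 50 mm out on the twist arm of post_a, 13 mm above the flange's underside: a good place to push it sideways. The steel arm is 8 mm wide, 6-18 mm up, and runs from the hub along the post's -x to an orange button 13 mm across at 60 mm (6-20 mm up).
- post_a_hub (a point): Centre of the black hub of post_a, on its axis, 20 mm above the flange's underside: the place to grip it, across the arm.
- pin_a (a joint): How far the brass pin of post_a is pushed down, in m; 0 = fully up. Pin 13 mm across; at 0 its top is 22 mm above the hub (52 mm above the flange's underside). It drags with about 4 N and stays where left. A sound pin goes down 16 mm; a jammed one stops hard at 5 mm. One of the three is jammed; pushing tells which.
- post_b: One of three like support posts, standing in the three seats in any order. Origin on its axis at the underside of its flange (on the plate's top face when seated), z up. Steel flange 48 mm across, 0-5 mm up; black hub 30 mm across, 5-30 mm up; brass pin out of the hub's top. Below: tapered shank and cross tang (36 x 8 mm, along x) down to 29 mm. About 0.24 kg. Seated, its x lies along the plate's x.
- post_b_arm (a point): Point 50 mm out on the twist arm of post_b, 13 mm above the flange's underside: a good place to push it sideways. The steel arm is 8 mm wide, 6-18 mm up, and runs from the hub along the post's -x to an orange button 13 mm across at 60 mm (6-20 mm up).
- post_b_hub (a point): Centre of the black hub of post_b, on its axis, 20 mm above the flange's underside: the place to grip it, across the arm.
- pin_b (a joint): How far the brass pin of post_b is pushed down, in m; 0 = fully up. Pin 13 mm across; at 0 its top is 22 mm above the hub (52 mm above the flange's underside). It drags with about 4 N and stays where left. A sound pin goes down 16 mm; a jammed one stops hard at 5 mm. One of the three is jammed; pushing tells which.
- post_c: One of three like support posts, standing in the three seats in any order. Origin on its axis at the underside of its flange (on the plate's top face when seated), z up. Steel flange 48 mm across, 0-5 mm up; black hub 30 mm across, 5-30 mm up; brass pin out of the hub's top. Below: tapered shank and cross tang (36 x 8 mm, along x) down to 29 mm. About 0.24 kg. Seated, its x lies along the plate's x.
- post_c_arm (a point): Point 50 mm out on the twist arm of post_c, 13 mm above the flange's underside: a good place to push it sideways. The steel arm is 8 mm wide, 6-18 mm up, and runs from the hub along the post's -x to an orange button 13 mm across at 60 mm (6-20 mm up).
- post_c_hub (a point): Centre of the black hub of post_c, on its axis, 20 mm above the flange's underside: the place to grip it, across the arm.
- pin_c (a joint): How far the brass pin of post_c is pushed down, in m; 0 = fully up. Pin 13 mm across; at 0 its top is 22 mm above the hub (52 mm above the flange's underside). It drags with about 4 N and stays where left. A sound pin goes down 16 mm; a jammed one stops hard at 5 mm. One of the three is jammed; pushing tells which.
- seat_1 (a point): Mouth of the middle taper seat, on the top face of the plate. All three seats: the taper holds, so a post cannot be pulled until turned ANTICLOCKWISE seen from above, against about 0.7 N m (14 N at 50 mm out on the arm). Loose from about 50 degrees; stops at about 70; will not turn clockwise; stays where it is turned to. Turned 53-67 degrees it lifts straight out (30 mm up to clear).
- reject_tray: Red open tray, outside 200 (its x) x 155 (its y) x 30 mm high, walls 4 mm, floor 5 mm at most, fixed; origin at the centre of its underside. It stands left or right of the plate.
- spares_tray: Blue tray of the same size on the other side, with two loose spacers. Not for rejects.
- driver: Small screwdriver, green handle, 150 mm, lying between robot and plate. Bystander; origin at the underside.
- flux_bottle: Closed amber bottle 40 mm across, 85 mm tall, beyond the plate. Bystander; origin at the underside.
- spool: Grey spool 60 mm across, 40 mm tall, beyond the plate. Bystander; origin at the underside.
- brush: Small brush 150 mm, lying beyond the plate. Bystander; origin at the underside.
- tweezers: Steel tweezers 110 mm, lying beyond the plate. Bystander; origin at the underside.
- spacer_1: Brass spacer 18 mm across, 22 mm tall, in the blue tray. Bystander; origin at the underside.
- spacer_2: Aluminium spacer 18 mm across, 30 mm tall, in the blue tray. Bystander; origin at the underside.
There are look-alikes about, which are no part of the job. What is shaped like the post_a but brown or turquoise is not meant.

How it is judged:
By the outcome, as a careful person would: the job done as asked, in the order asked, and still so for the second after the job is handed in, with the robot touching nothing.
It also fails if it takes over 61 s, if anything falls off the work surface, if the arm or the gripper's body presses on something with over 40 N, if the wrist force passes 120 N, or if a joint passes its speed limit or range.

### The arm

A 6-joint arm with a two-finger parallel gripper is mounted at the origin on the work surface. World frame = base frame: x ahead of the robot, y to its left, z up, the work surface at z = 0. Lengths are in mm, angles in rad, forces in N, time in s.
With the tool pointing down it reaches from about 425 to 925 mm from the base axis. Payload 12.5 kg.
Tool frame: the origin (TCP) lies on the centre line of the jaws, within the pads' length; the fingertips stand 19 mm ahead of it and the grasp point (between the pads) is the TCP (manip.tip_reach is the distance from the TCP to the fingertips, in mm); x points along the fingers, y is the direction in which the jaws open and shut, and the axes are right-handed (so a half turn about x gives the same grasp; the last joint's range is limited). The gripper opens to 85 mm and grips with 20 to 120 N. Pads are 22 mm wide; open, the fingers measure 114 mm over their backs; the gripper's body (76 mm by 85 mm) begins 54 mm behind the grasp point. The pads swing forward as they close: fully open they stand 13 mm farther back than shut.
Start: joints at [-1.348, 0.491, 1.559, -0, 1.092, -0.106], TCP at [201.84, -591.526, 250.327] pointing down, gripper open.
Joint ranges: [-3.1, 3.1], [-0.84, 2.19], [0.05, 2.79], [-1.13, 4.28], [0.06, 2.93], [-2.69, 2.69]. Speed limits (rad/s): [2.22, 2.22, 2.79, 3.14, 3.14, 3.14].

### API

Orientations are given as a rotation vector (axis times angle).
In Python, from rig import manip, optics gives the robot as it stands. The module is installed in compiled form; this text tells all that it offers.
- The arm moves only by the tool drive_tool, never from a script. Its argument "steps" is a list of rows, each an object of numbers: "hand": the closure, from 0 (fully open) to 1 (shut); "x", "y", "z": the shift along the tool's x, y, z in mm; "spin": the turn about the tool's x in degrees. In form: [{"hand": .., "x": .., "y": .., "z": .., "spin": ..}, ...]. A call has 1 to 20 rows; each row shifts and turns the pose as measured when the row begins, along the tool's axes as they then stand; what a row does not reach is not made up. A row lasts 1/8 s, in which the tool goes at most 62.5 mm and 10.7 degrees, less where a joint would pass 70% of its speed; a pose out of reach is approached as far as the arm can. A call with a gripper value outside its range is refused whole. The fingers move at their own pace and stop on an object; "grip_force" is the grip in N (left out, the last holds). Time passes only in rows, so rows that do not move let the fingers close. It gives the time, the measured TCP pose, the force and the opening at its end, in the units of the state.
- manip.sense(): the state, without advancing time (a new reading comes with each control period).
- optics.grab_frame(name): name is "side" or "top"; returns the picture (384x512x3 uint8, red, green, blue); there is no depth.
- optics.get_calibration(name): a dict with "K" (3x3 intrinsics, pixels), "eye" and "rotation" of the camera in the world. Camera axes: x right, y down, z forward; pixel columns grow to the right and rows downward; lengths in mm; the calibration is good to about 2 mm. A picture is of the moment at which its call begins. get_calibration takes no time and is no camera call.
- manip.hand_in(): hands the job in, once; it reports no verdict.
The state is a dict: "time": time; "qpos": joint angles; "joint_velocities": joint speeds; "joint_torque": joint torques, N m; "position": TCP position; "eef_rot": TCP orientation; "contact_force": force on the tool from outside, world axes, zero at the start; "wrist_torque": the same for the moment, N m; "grip_width": opening from 0.0 (shut) to 1.0 (fully open).
Only numpy, scipy, OpenCV 4.12 (cv2) and the standard library are available. Lean on these libraries where they do the work, as an engineer would, in place of code of your own. Each camera call takes 0.05 s, during which the arm holds its last target.

## Working session

There is one attempt and no reset: what is moved stays moved. The work goes in short steps, Python scripts to look and compute and a tool call to move; the robot and the scene stay as the last step left them, time stands still between calls to the robot, and variables do not carry over. Pictures are saved under pics/ and viewed, and the job is handed in when it is done.

Besides the shell and the picture viewer there is one more tool, called in YAML: its name, and indented under it one key for each argument. drive_tool: Moves the arm, as the interface text tells. Its arguments: {"type":"object","properties":{"steps":{"type":"array","items":{"type":"object","properties":{"hand":{"type":"number"},"x":{"type":"number"},"y":{"type":"number"},"z":{"type":"number"},"spin":{"type":"number"}}}},"grip_force":{"type":"number"}},"required":["steps"]}

```bash
mkdir -p pics
python3 - <<'E'
from rig import manip, optics
import cv2, numpy as np
s=manip.sense()
for k,v in s.items(): print(k,np.round(v,3) if not isinstance(v,dict) else v)
for n in("top","side"):
    c=optics.get_calibration(n); print(n,c)
    im=optics.grab_frame(n); cv2.imwrite(f"pics/{n}0.png",im[:,:,::-1])
E
```

```text
time 0.0
qpos [-1.348  0.492  1.559  0.     1.092 -0.106]
joint_velocities [ 0.001 -0.002 -0.001 -0.001 -0.    -0.001]
joint_torque [-0.0000e+00 -6.1845e+01 -2.6160e+01 -0.0000e+00  4.0000e-03 -0.0000e+00]
position [ 201.775 -591.311  249.721]
eef_rot [ 2.044  0.34  -2.044]
contact_force [-0.054 -0.779 -0.023]
wrist_torque [-0.006 -0.01   0.023]
grip_width 1.0
top {'K': array([[429.92197504,   0.        , 252.12611539],
       [  0.        , 429.92197504, 192.67006906],
       [  0.        ,   0.        ,   1.        ]]), 'eye': array([ 457.95010967,   -8.89283389, 1295.6562165 ]), 'rotation': array([-2.1840193 ,  2.20065255, -0.09598293])}
side {'K': array([[349.27694891,   0.        , 255.88072114],
       [  0.        , 349.27694891, 192.02378536],
       [  0.        ,   0.        ,   1.        ]]), 'eye': array([450.96316874, 738.52126295, 551.85965421]), 'rotation': array([-0.13837218,  2.67962571, -1.49048096])}
```

View pics/top0.png

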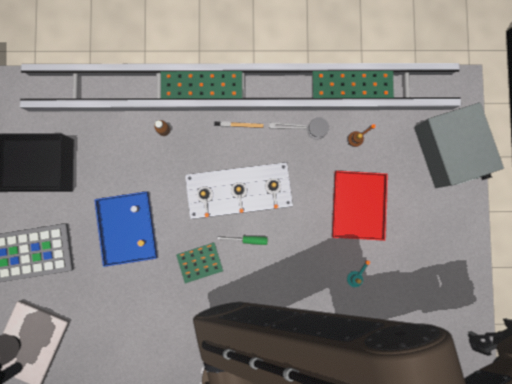

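View pics/side0.png

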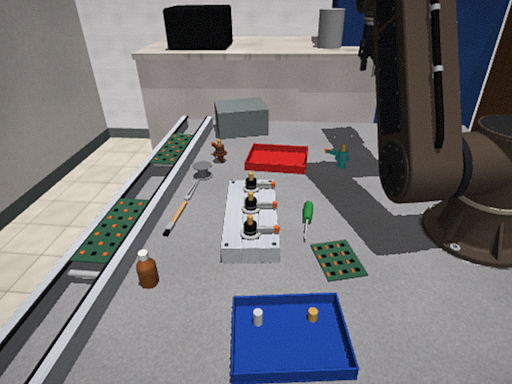

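The three posts on the white plate are at about (204,193), (239,189) and (274,185) px. The look-alikes are brown at (357,138) and turquoise at (357,279), both off the plate. I'll take the three on the plate and check them in a close crop while measuring.

```bash
cat > h.py <<'E'
import numpy as np, cv2
from scipy.spatial.transform import Rotation as Ro
from rig import manip, optics
def cal(n):
    c=optics.get_calibration(n); return c['K'],np.array(c['eye']),Ro.from_rotvec(c['rotation']).as_matrix()
def ray(n,uv):
    K,e,R=cal(n); d=R@np.linalg.inv(K)@np.array([uv[0],uv[1],1.]); return e,d
def onz(n,uv,z):
    e,d=ray(n,uv); return e+d*(z-e[2])/d[2]
def proj(n,p):
    K,e,R=cal(n); q=K@(R.T@(np.array(p)-e)); return q[:2]/q[2]
def tri(a,b):
    e1,d1=ray('top',a); e2,d2=ray('side',b)
    d1/=np.linalg.norm(d1); d2/=np.linalg.norm(d2)
    A=np.stack([d1,-d2],1); t=np.linalg.lstsq(A,e2-e1,rcond=None)[0]
    p,q=e1+t[0]*d1,e2+t[1]*d2
    return (p+q)/2,np.linalg.norm(p-q)
def blobs(im,lo,hi,mn=4):
    hsv=cv2.cvtColor(im,cv2.COLOR_RGB2HSV); m=cv2.inRange(hsv,lo,hi)
    n,l,s,c=cv2.connectedComponentsWithStats(m)
    return [(np.round(c[i],1).tolist(),int(s[i,4])) for i in range(1,n) if s[i,4]>=mn]
E
python3 - <<'E'
from h import *
t=cv2.imread('pics/top0.png'); s=cv2.imread('pics/side0.png')
a=cv2.resize(t[155:225,180:300],None,fx=6,fy=6,interpolation=cv2.INTER_CUBIC)
b=cv2.resize(s[165:270,215:290],None,fx=5,fy=5,interpolation=cv2.INTER_CUBIC)
cv2.imwrite('pics/ct0.png',a);cv2.imwrite('pics/cs0.png',b)
T=t[:,:,::-1].copy();S=s[:,:,::-1].copy()
print('orange top',blobs(T,(3,130,120),(18,255,255)))
print('orange side',blobs(S,(3,130,120),(18,255,255)))
print('brass top',blobs(T[:,:],(18,90,60),(32,255,255)))
print('brass side',blobs(S,(18,90,60),(32,255,255)))
print('red',blobs(T,(0,180,80),(4,255,255),50))
m=cv2.inRange(cv2.cvtColor(T,cv2.COLOR_RGB2HSV),(0,0,190),(180,40,255));m[:150]=0;m[230:]=0;m[:,:180]=0;m[:,300:]=0
c=max(cv2.findContours(m,0,2)[0],key=cv2.contourArea);r=cv2.minAreaRect(c);print(r,cv2.boxPoints(r))
print('plate c',onz('top',r[0],45))
print([onz('top',p,45).round(0) for p in cv2.boxPoints(r)])
m=cv2.inRange(cv2.cvtColor(T,cv2.COLOR_RGB2HSV),(0,180,80),(4,255,255))
c=max(cv2.findContours(m,0,2)[0],key=cv2.contourArea);r=cv2.minAreaRect(c);print(r)
print([onz('top',p,30).round(0) for p in cv2.boxPoints(r)],onz('top',r[0],30))
E
```

```text
orange top [([168.0, 75.8], 10), ([190.0, 75.5], 12), ([211.7, 75.5], 14), ([233.5, 75.5], 12), ([320.5, 75.3], 14), ([342.0, 75.2], 10), ([363.5, 75.0], 12), ([385.0, 75.0], 9), ([179.2, 84.2], 11), ([201.0, 84.2], 10), ([222.8, 84.0], 10), ([331.5, 83.7], 14), ([353.0, 83.8], 10), ([374.5, 83.5], 12), ([190.0, 92.8], 10), ([211.6, 92.6], 13), ([233.6, 92.6], 13), ([321.0, 92.5], 12), ([342.5, 92.5], 12), ([364.0, 92.2], 10), ([385.5, 92.3], 14), ([168.2, 93.0], 10), ([372.7, 125.9], 12), ([158.4, 129.4], 11), ([360.6, 135.1], 20), ([275.3, 206.0], 7), ([241.1, 210.3], 9), ([206.5, 214.6], 11), ([209.0, 245.5], 4), ([199.8, 248.4], 5), ([202.8, 257.4], 5), ([367.4, 262.4], 13), ([184.8, 263.2], 4), ([214.2, 263.6], 5), ([205.5, 266.5], 4), ([187.8, 272.2], 4)]
orange side [([174.5, 135.5], 4), ([188.2, 135.6], 5), ([179.0, 139.0], 5), ([169.0, 142.5], 6), ([183.2, 142.8], 6), ([212.5, 142.5], 4), ([173.0, 146.5], 6), ([162.8, 150.2], 6), ([326.3, 149.4], 9), ([343.2, 149.6], 5), ([177.7, 150.6], 7), ([167.0, 154.5], 6), ([156.0, 158.5], 6), ([171.3, 159.1], 9), ([272.6, 184.0], 20),
[... 994 characters left out ...]
, ([249.9, 219.3], 49), ([312.4, 314.3], 108)]
red [([358.8, 205.0], 3209)]
((238.17697143554688, 189.91537475585938), (44.03232955932617, 103.32093048095703), 82.87498474121094) [[184.18466 174.4769 ]
 [286.70773 161.66153]
 [292.16928 205.35385]
 [189.64621 218.16922]]
plate c [556.18174209  11.69877158  45.        ]
[array([602., 169.,  45.]), array([ 638., -131.,   45.]), array([ 510., -145.,   45.]), array([475., 153.,  45.])]
((359.2608337402344, 205.2618408203125), (51.0382080078125, 65.06917572021484), 2.6025619506835938)
[array([ 418., -264.,   30.]), array([ 610., -277.,   30.]), array([ 602., -429.,   30.]), array([ 410., -414.,   30.])] [ 509.36100766 -345.69620222   30.        ]
```

Run:
```python
from h import *
s=manip.sense(); print(Ro.from_rotvec(s['eef_rot']).as_matrix().round(3))
print(proj('top',[458,0,0]))
```

```text
[[-0.     0.323 -0.946]
 [ 0.001 -0.946 -0.323]
 [-1.    -0.001 -0.   ]]
[242.51463041 223.62931753]
```

View pics/ct0.png

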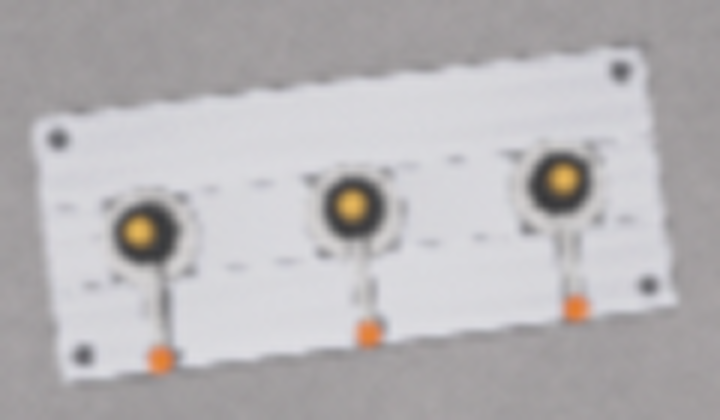

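View pics/cs0.png

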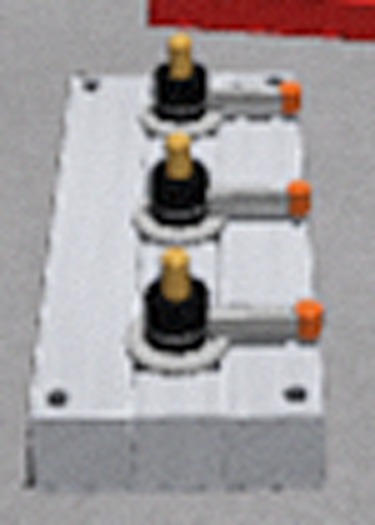

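Run:
```python
from h import *
P=[(203,193),(238.1,188.8),(273.6,184.5)];B=[(206.5,214.6),(241.1,210.3),(275.3,206)]
PS=[(249.9,219.3),(250.4,195.9),(250.7,176)];BS=[(276.3,228.3),(274.4,204.1),(272.6,184)]
for p,b,ps,bs in zip(P,B,PS,BS):
    pp=onz('top',p,95);bb=onz('top',b,65)
    print('pin',pp.round(1),'btn',bb.round(1),'tri',tri(p,ps)[0].round(1),tri(p,ps)[1].round(1),'trib',tri(b,bs)[0].round(1), 'dir',np.degrees(np.arctan2(*(bb-pp)[1::-1])).round(1),np.linalg.norm((bb-pp)[:2]).round(1))
```

```text
pin [544.3 109.2  95. ] btn [484.5 102.2  65. ] tri [545.1 110.   86.8] 0.5 trib [485.4 102.7  59.7] dir -173.3 60.2
pin [555.4  11.1  95. ] btn [496.1   3.4  65. ] tri [556.5  11.3  85.9] 0.8 trib [496.8   3.4  59.5] dir -172.6 59.8
pin [566.8 -88.6  95. ] btn [507.6 -94.7  65. ] tri [568.3 -89.1  86.3] 1.3 trib [508.5 -95.   60.3] dir -174.1 59.5
```

Three posts with black hubs and orange buttons stand on the plate, so the choice holds. Plate yaw is about 6.5°. I'm starting with the right-hand pin, fingers shut.

drive_tool:
  steps:
    - {"hand":1,"spin":6}
    - {"hand":1,"spin":6}
    - {"hand":1,"y":-38,"z":-35}
    - {"hand":1,"y":-38,"z":-35}
    - {"hand":1,"y":-38,"z":-35}
    - {"hand":1,"y":-38,"z":-35}
    - {"hand":1,"y":-38,"z":-35}
    - {"hand":1,"y":-38,"z":-35}
    - {"hand":1,"y":-38,"z":-35}
    - {"hand":1,"y":-38,"z":-35}
    - {"hand":1,"y":-38,"z":-35}
    - {"hand":1,"y":-38,"z":-35,"x":20}
    - {"hand":1,"y":-38,"z":-35,"x":20}
    - {"hand":1,"y":-19,"z":-17,"x":20}
    - {"hand":1,"x":20}
  grip_force: 40

```text
$.steps[0]: bad value
```

```bash
cat >> h.py <<'E'
def togo(tx,ty,tz=None,yaw=None):
    s=manip.sense(); M=Ro.from_rotvec(s['eef_rot']).as_matrix(); p=np.array(s['position'])
    y0=np.degrees(np.arctan2(M[1,1],M[0,1]))
    d=np.array([tx,ty,p[2] if tz is None else tz])-p
    print('t',round(s['time'],2),'pos',p.round(1),'yaw',y0.round(1),'F',np.round(s['contact_force'],1),'w',round(s['grip_width'],3),'tilt',M[:,0].round(3),'go tool xyz',(M.T@d).round(1))
    if yaw is not None: print('spin',round(-(yaw-y0),1))
E
python3 -c "
from h import *
togo(566.8,-88.8,140,-83.5)"
```

```text
t 0.1 pos [ 201.8 -591.3  249.8] yaw -71.2 F [ 0.  -0.4  0.1] w 0.999 tilt [-0.     0.001 -1.   ] go tool xyz [ 110.2 -357.7 -507.7]
spin 12.3
```

drive_tool:
  steps:
    - {"hand":1,"x":0,"y":0,"z":0,"spin":6}
    - {"hand":1,"x":0,"y":0,"z":0,"spin":6}
    - {"hand":1,"x":0,"y":-38,"z":-35,"spin":0}
    - {"hand":1,"x":0,"y":-38,"z":-35,"spin":0}
    - {"hand":1,"x":0,"y":-38,"z":-35,"spin":0}
    - {"hand":1,"x":0,"y":-38,"z":-35,"spin":0}
    - {"hand":1,"x":0,"y":-38,"z":-35,"spin":0}
    - {"hand":1,"x":0,"y":-38,"z":-35,"spin":0}
    - {"hand":1,"x":0,"y":-38,"z":-35,"spin":0}
    - {"hand":1,"x":0,"y":-38,"z":-35,"spin":0}
    - {"hand":1,"x":20,"y":-38,"z":-35,"spin":0}
    - {"hand":1,"x":20,"y":-38,"z":-35,"spin":0}
    - {"hand":1,"x":20,"y":-19,"z":-17,"spin":0}
    - {"hand":1,"x":20,"y":0,"z":0,"spin":0}
  grip_force: 40

```text
time: 1.85
position: [531.2, -138.9, 166.4]
eef_rot: [2.167, 0.124, -2.166]
contact_force: [-0.3, 0.0, 0.0]
grip_width: -0.002
```

```bash
python3 -c "
from h import *
togo(566.8,-88.8,140,-83.5)"
```

```text
t 1.85 pos [ 531.2 -138.9  166.4] yaw -83.7 F [-0.3  0.   0. ] w -0.002 tilt [ 0.     0.004 -1.   ] go tool xyz [ 26.6 -45.8 -40.8]
spin -0.2
```

drive_tool:
  steps:
    - {"hand":1,"x":6,"y":-24,"z":-21,"spin":0}
    - {"hand":1,"x":10,"y":-22,"z":-20,"spin":0}
    - {"hand":1,"x":10,"y":0,"z":0,"spin":0}
    - {"hand":1,"x":0,"y":0,"z":0,"spin":0}

```text
time: 2.35
position: [566.6, -86.7, 137.0]
eef_rot: [2.162, 0.127, -2.172]
contact_force: [1.6, -0.3, -0.3]
grip_width: -0.004
```

```bash
python3 -c "
from h import *
togo(566.8,-88.8,116,-83.5)
for n in('top','side'):
    im=optics.grab_frame(n); a=im[150:225,180:300] if n=='top' else im[120:270,190:330]
    cv2.imwrite(f'pics/{n}1.png',cv2.resize(a,None,fx=5,fy=5 if n=='top' else 4)[:,:,::-1])
"
```

```text
t 2.35 pos [566.6 -86.7 137. ] yaw -83.6 F [ 1.6 -0.3 -0.3] w -0.004 tilt [-0.005  0.006 -1.   ] go tool xyz [21.   2.3 -0. ]
spin -0.1
```

View pics/side1.png

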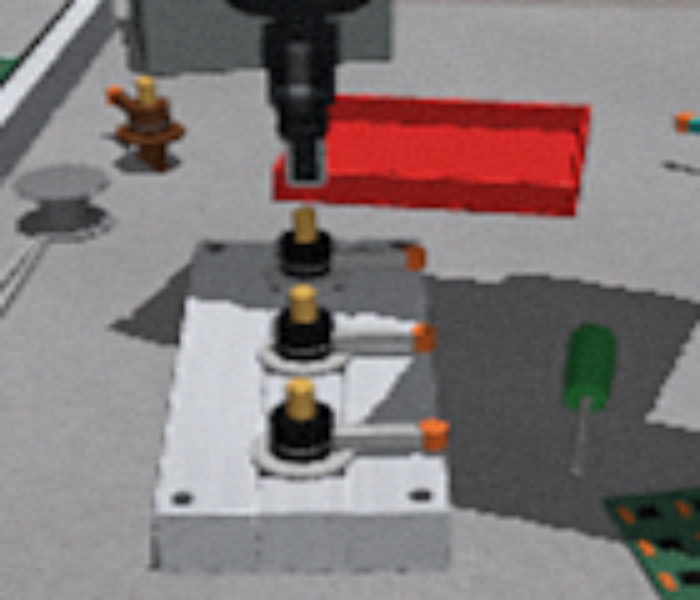

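The shut fingers sit right above the right-hand pin (fingertip at 304,180 px in the crop). Next I press down in small steps.

drive_tool:
  steps:
    - {"hand":1,"x":12,"y":2,"z":0,"spin":0}
    - {"hand":1,"x":6,"y":0,"z":0,"spin":0}
    - {"hand":1,"x":3,"y":0,"z":0,"spin":0}
    - {"hand":1,"x":3,"y":0,"z":0,"spin":0}
    - {"hand":1,"x":3,"y":0,"z":0,"spin":0}

```text
time: 3.08
position: [566.9, -90.5, 110.5]
eef_rot: [2.166, 0.123, -2.169]
contact_force: [-1.1, -0.1, 5.2]
grip_width: -0.002
```

drive_tool:
  steps:
    - {"hand":1,"x":3,"y":0,"z":0,"spin":0}
    - {"hand":1,"x":3,"y":0,"z":0,"spin":0}

```text
time: 3.32
position: [566.9, -90.5, 104.5]
eef_rot: [2.167, 0.123, -2.169]
contact_force: [-1.8, -0.6, 4.5]
grip_width: 0.001
```

Not jammed so far; I'll keep going to the stop.

drive_tool:
  steps:
    - {"hand":1,"x":3,"y":0,"z":0,"spin":0}
    - {"hand":1,"x":2,"y":0,"z":0,"spin":0}
    - {"hand":1,"x":2,"y":0,"z":0,"spin":0}

```text
time: 3.7
position: [567.5, -90.6, 99.4]
eef_rot: [2.169, 0.122, -2.166]
contact_force: [-10.2, 2.9, 38.6]
grip_width: -0.002
```

Hard stop at full depth, so the right-hand post is sound. On to the middle one.

drive_tool:
  steps:
    - {"hand":1,"x":-36,"y":0,"z":0,"spin":0}
    - {"hand":1,"x":0,"y":-52,"z":0,"spin":0}
    - {"hand":1,"x":0,"y":-50,"z":0,"spin":0}
    - {"hand":1,"x":0,"y":0,"z":0,"spin":0}

```text
time: 4.2
position: [556.7, 12.7, 136.4]
eef_rot: [2.172, 0.12, -2.165]
contact_force: [1.6, -0.5, 1.5]
grip_width: -0.0
```

```bash
python3 -c "
from h import *
togo(555.4,10.6,119,-83.5)"
```

```text
t 4.2 pos [556.7  12.7 136.4] yaw -83.9 F [ 1.6 -0.5  1.5] w -0.0 tilt [ 0.003  0.004 -1.   ] go tool xyz [17.4  2.   1.6]
spin -0.4
```

drive_tool:
  steps:
    - {"hand":1,"x":12,"y":2,"z":1,"spin":0}
    - {"hand":1,"x":6,"y":0,"z":0,"spin":0}
    - {"hand":1,"x":3,"y":0,"z":0,"spin":0}
    - {"hand":1,"x":3,"y":0,"z":0,"spin":0}
    - {"hand":1,"x":3,"y":0,"z":0,"spin":0}

```text
time: 4.82
position: [556.4, 8.2, 106.9]
eef_rot: [2.173, 0.117, -2.167]
contact_force: [-1.3, 2.9, 3.8]
grip_width: -0.003
```

drive_tool:
  steps:
    - {"hand":1,"x":3,"y":0,"z":0,"spin":0}
    - {"hand":1,"x":3,"y":0,"z":0,"spin":0}
    - {"hand":1,"x":2,"y":0,"z":0,"spin":0}
    - {"hand":1,"x":2,"y":0,"z":0,"spin":0}

```text
time: 5.32
position: [557.1, 8.4, 99.4]
eef_rot: [2.176, 0.117, -2.164]
contact_force: [-11.0, 2.1, 37.6]
grip_width: -0.001
```

The middle post is sound too. Left one next.

drive_tool:
  steps:
    - {"hand":1,"x":-36,"y":0,"z":0,"spin":0}
    - {"hand":1,"x":0,"y":-52,"z":0,"spin":0}
    - {"hand":1,"x":0,"y":-50,"z":0,"spin":0}
    - {"hand":1,"x":0,"y":0,"z":0,"spin":0}

```text
time: 5.82
position: [546.9, 110.8, 136.7]
eef_rot: [2.179, 0.114, -2.162]
contact_force: [0.4, -0.6, 0.3]
grip_width: -0.002
```

```bash
python3 -c "
from h import *
togo(544.3,109.5,119,-83.5)"
```

```text
t 5.83 pos [546.9 110.8 136.7] yaw -84.1 F [ 0.4 -0.6  0.3] w -0.002 tilt [ 0.008  0.003 -1.   ] go tool xyz [17.7  1.1  2.9]
spin -0.6
```

drive_tool:
  steps:
    - {"hand":1,"x":12,"y":0,"z":2,"spin":0}
    - {"hand":1,"x":6,"y":0,"z":0,"spin":0}
    - {"hand":1,"x":3,"y":0,"z":0,"spin":0}
    - {"hand":1,"x":2,"y":0,"z":0,"spin":0}
    - {"hand":1,"x":2,"y":0,"z":0,"spin":0}

```text
time: 6.45
position: [545.8, 108.3, 110.5]
eef_rot: [2.181, 0.111, -2.162]
contact_force: [-7.6, 3.5, 32.5]
grip_width: -0.004
```

drive_tool:
  steps:
    - {"hand":1,"x":2,"y":0,"z":0,"spin":0}
    - {"hand":1,"x":-36,"y":0,"z":0,"spin":0}
    - {"hand":1,"x":0,"y":0,"z":0,"spin":0}

```text
time: 6.82
position: [545.9, 107.6, 147.7]
eef_rot: [2.184, 0.111, -2.161]
contact_force: [-0.8, 0.5, -0.1]
grip_width: -0.002
```

```bash
python3 -c "
from h import *
togo(544.3,109.5,119,-83.5)
im=optics.grab_frame('side'); cv2.imwrite('pics/side2.png',cv2.resize(im[140:270,190:330],None,fx=5,fy=4)[:,:,::-1])
im=optics.grab_frame('top'); cv2.imwrite('pics/top2.png',im[:,:,::-1])
"
```

```text
t 6.83 pos [545.9 107.6 147.7] yaw -84.4 F [-0.8  0.5 -0.1] w -0.002 tilt [ 0.011  0.004 -1.   ] go tool xyz [28.7 -2.   1.7]
spin -0.9
```

View pics/side2.png

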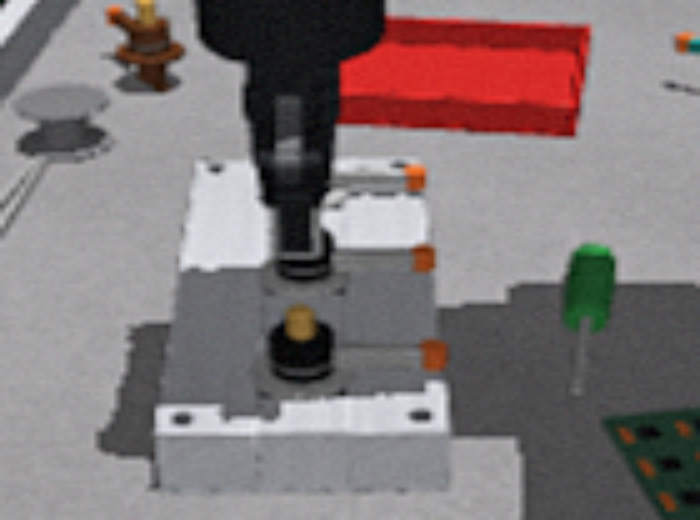

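The left-hand post stopped hard about 5 mm down, so it's the jammed one: in the side view its pin at (300,322) still stands high. I'm moving to the +y side of its arm with the fingers shut.

drive_tool:
  steps:
    - {"hand":1,"x":0,"y":-14,"z":26,"spin":0}
    - {"hand":1,"x":0,"y":-14,"z":26,"spin":-1}
    - {"hand":1,"x":20,"y":0,"z":0,"spin":0}
    - {"hand":1,"x":20,"y":0,"z":0,"spin":0}

```text
time: 7.42
position: [487.9, 130.2, 101.3]
eef_rot: [2.167, 0.128, -2.159]
contact_force: [-0.2, 0.6, -0.4]
grip_width: -0.004
```

```bash
python3 -c "
from h import *
togo(491.9,129.8,74,-83.5)
im=optics.grab_frame('side'); cv2.imwrite('pics/side3.png',cv2.resize(im[140:270,190:330],None,fx=5,fy=4)[:,:,::-1])
"
```

```text
t 7.42 pos [487.9 130.2 101.3] yaw -83.4 F [-0.2  0.6 -0.4] w -0.004 tilt [ 0.003  0.003 -1.   ] go tool xyz [27.3  0.9 -3.9]
spin 0.1
```

View pics/side3.png

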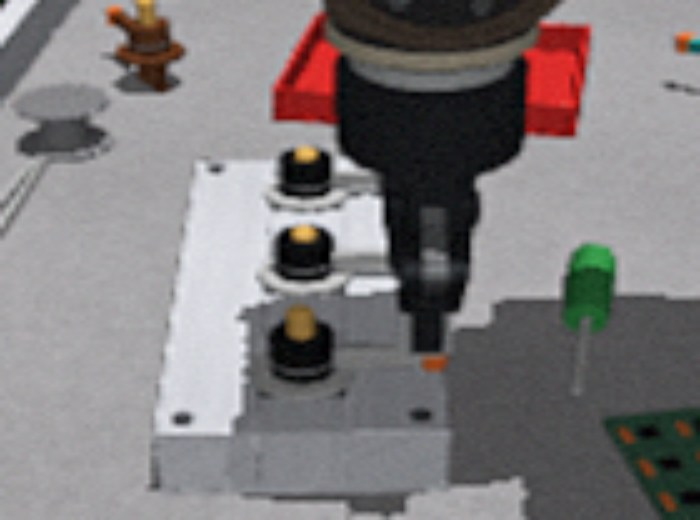

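The two good pins are low and the left pin is high, as felt. The fingertip at (430,350) hangs in front of the arm, on the near +y side, so I'm descending.

drive_tool:
  steps:
    - {"hand":1,"x":14,"y":0,"z":-4,"spin":0}
    - {"hand":1,"x":12,"y":0,"z":0,"spin":0}
    - {"hand":1,"x":0,"y":5,"z":0,"spin":0}
    - {"hand":1,"x":0,"y":4,"z":0,"spin":0}

```text
time: 7.98
position: [492.0, 120.9, 70.4]
eef_rot: [2.16, 0.127, -2.166]
contact_force: [-1.0, 2.2, 0.7]
grip_width: -0.0
```

```bash
python3 -c "
from h import *
togo(491.9,129.8,74,-83.5)
im=optics.grab_frame('side'); cv2.imwrite('pics/side4.png',cv2.resize(im[140:270,190:330],None,fx=5,fy=4)[:,:,::-1])
im=optics.grab_frame('top'); cv2.imwrite('pics/top4.png',cv2.resize(im[150:230,180:300],None,fx=6,fy=6)[:,:,::-1])
"
```

```text
t 7.97 pos [492.  120.9  70.4] yaw -83.4 F [-1.   2.2  0.7] w -0.0 tilt [-0.003  0.002 -1.   ] go tool xyz [-3.6 -8.9 -0.9]
spin 0.1
```

View pics/side4.png

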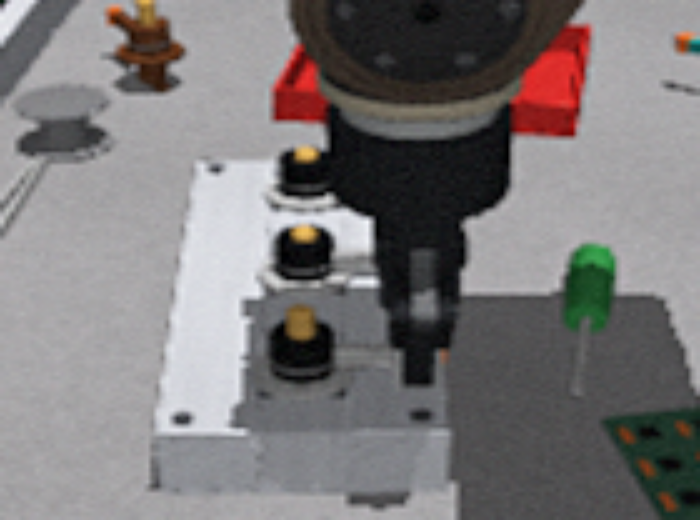

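View pics/top4.png

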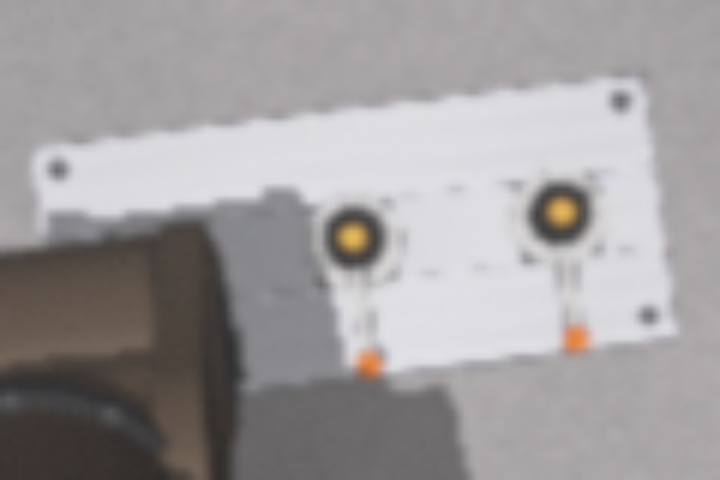

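drive_tool:
  steps:
    - {"hand":1,"x":-2,"y":2,"z":0,"spin":0}
    - {"hand":1,"x":0,"y":2,"z":0,"spin":0}

```text
time: 8.32
position: [492.8, 117.2, 73.4]
eef_rot: [2.163, 0.127, -2.165]
contact_force: [-1.5, 9.6, -1.2]
grip_width: -0.001
```

drive_tool:
  steps:
    - {"hand":1,"x":0,"y":5.5,"z":1,"spin":-6}
    - {"hand":1,"x":0,"y":5.5,"z":1,"spin":-6}
    - {"hand":1,"x":0,"y":5.5,"z":1,"spin":-6}
    - {"hand":1,"x":0,"y":5.5,"z":1,"spin":-6}
    - {"hand":1,"x":0,"y":5.5,"z":1,"spin":-6}

```text
time: 8.95
position: [491.7, 95.6, 74.1]
eef_rot: [1.844, 0.638, -1.856]
contact_force: [-6.6, 18.5, -0.8]
grip_width: 0.004
```

```bash
cat >> h.py <<'E'
def rd(C=(544.5,109.6)):
    s=manip.sense(); M=Ro.from_rotvec(s['eef_rot']).as_matrix(); p=np.array(s['position'])
    q=M.T@(p-np.array([C[0],C[1],p[2]])); y0=np.degrees(np.arctan2(M[1,1],M[0,1]))
    print('r',q[2].round(1),'d',-q[1].round(1),'turn from tool yaw',(y0+83.5).round(1),'z',p[2].round(1),'F',np.round(s['contact_force'],1))
E
python3 -c "
from h import *
rd()
im=optics.grab_frame('side'); cv2.imwrite('pics/side5.png',cv2.resize(im[140:270,190:330],None,fx=5,fy=4)[:,:,::-1])
"
```

```text
r 50.5 d 20.9 turn from tool yaw 30.9 z 74.1 F [-6.6 18.5 -0.8]
```

View pics/side5.png

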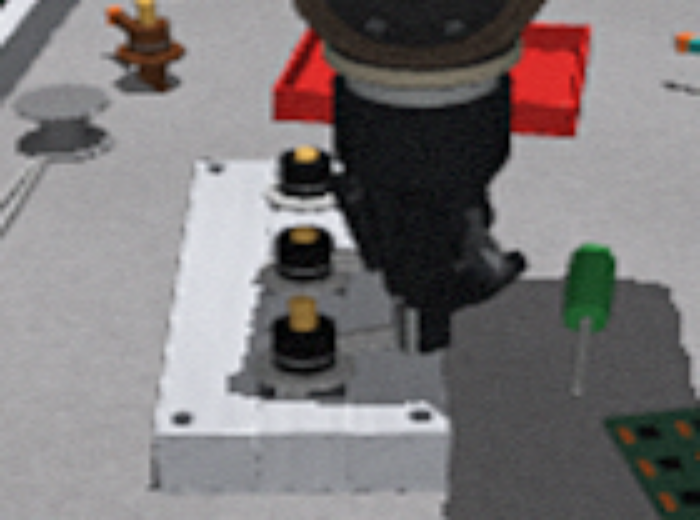

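drive_tool:
  steps:
    - {"hand":1,"x":0,"y":8,"z":1,"spin":-4}
    - {"hand":1,"x":0,"y":8,"z":1,"spin":-4}
    - {"hand":1,"x":0,"y":7,"z":1,"spin":-4}

```text
time: 9.38
position: [498.3, 80.0, 73.2]
eef_rot: [1.693, 0.82, -1.723]
contact_force: [-7.0, 18.1, -0.0]
grip_width: 0.0
```

```bash
python3 -c "
from h import *
rd()
im=optics.grab_frame('side'); cv2.imwrite('pics/side6.png',cv2.resize(im[140:270,190:330],None,fx=5,fy=4)[:,:,::-1])
"
```

```text
r 52.3 d 16.5 turn from tool yaw 43.6 z 73.2 F [-7.  18.1 -0. ]
```

View pics/side6.png

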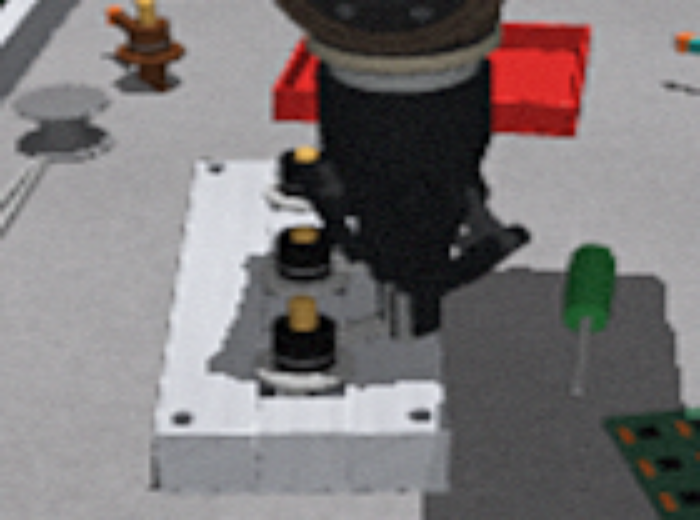

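drive_tool:
  steps:
    - {"hand":1,"x":0,"y":8,"z":0,"spin":-5}
    - {"hand":1,"x":0,"y":8,"z":0,"spin":-5}

```text
time: 9.68
position: [505.7, 71.5, 72.8]
eef_rot: [1.562, 0.956, -1.607]
contact_force: [-15.1, 6.8, 8.7]
grip_width: 0.004
```

```bash
python3 -c "
from h import *
rd()
im=optics.grab_frame('side'); cv2.imwrite('pics/side7.png',cv2.resize(im[140:270,190:330],None,fx=5,fy=4)[:,:,::-1])
"
```

```text
r 52.2 d 15.1 turn from tool yaw 54.1 z 72.8 F [-15.1   6.8   8.7]
```

View pics/side7.png

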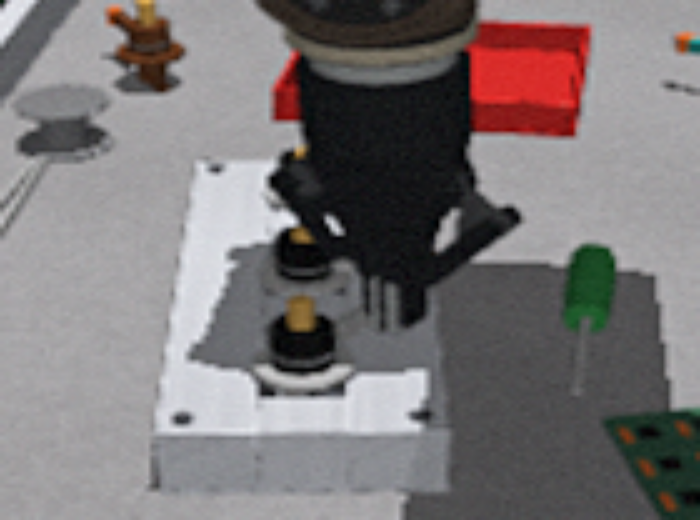

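Estimated turn is about 52°, but an 8.7 N vertical force has appeared. I'll back off, rise and look before finishing the turn.

drive_tool:
  steps:
    - {"hand":1,"x":0,"y":-8,"z":3,"spin":0}
    - {"hand":1,"x":-25,"y":-4,"z":0,"spin":0}
    - {"hand":1,"x":-40,"y":-25,"z":30,"spin":0}
    - {"hand":1,"x":-30,"y":-40,"z":40,"spin":0}
    - {"hand":1,"x":0,"y":-40,"z":40,"spin":0}

```text
time: 10.35
position: [351.9, 27.1, 175.5]
eef_rot: [1.558, 0.957, -1.599]
contact_force: [-0.3, -0.2, -0.9]
grip_width: 0.003
```

```bash
python3 -c "
from h import *
rd()
im=optics.grab_frame('side'); cv2.imwrite('pics/side8.png',cv2.resize(im[140:270,190:330],None,fx=5,fy=4)[:,:,::-1])
S=im
im=optics.grab_frame('top'); cv2.imwrite('pics/top8.png',cv2.resize(im[150:250,150:300],None,fx=5,fy=5)[:,:,::-1])
cv2.imwrite('pics/top8r.png',im[:,:,::-1]);cv2.imwrite('pics/side8r.png',S[:,:,::-1])
for a,n in((im,'top'),(S,'side')):
  for b in (((3,130,80),(18,255,255)),((18,90,60),(32,255,255))): print(n,[x for x in blobs(a,*b) if 170<x[0][1]<245 and 195<x[0][0]<290])
"
```

```text
r 165.4 d 128.4 turn from tool yaw 54.5 z 175.5 F [-0.3 -0.2 -0.9]
top [([221.0, 206.3], 7), ([275.5, 206.0], 6), ([241.1, 210.3], 9)]
top [([273.1, 184.8], 21), ([238.1, 189.1], 22), ([203.3, 193.7], 23)]
side [([272.6, 184.0], 20), ([274.4, 204.1], 25), ([268.2, 216.3], 21), ([250.2, 220.5], 6)]
side [([250.8, 178.5], 18), ([250.2, 198.2], 18), ([250.1, 220.2], 43)]
```

View pics/side8.png

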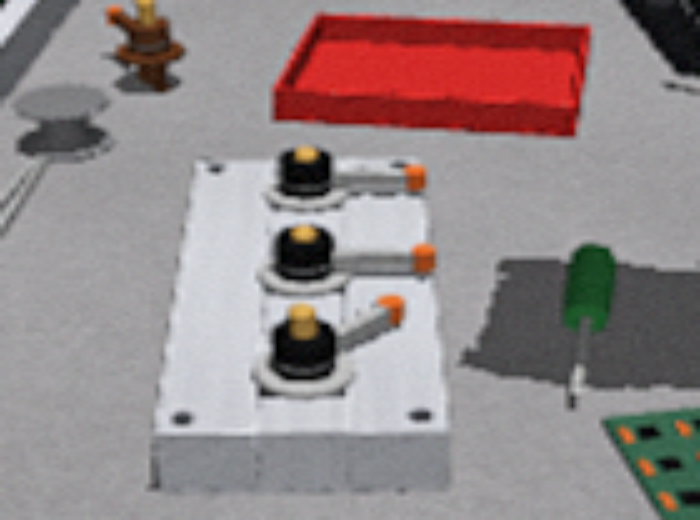

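View pics/top8.png

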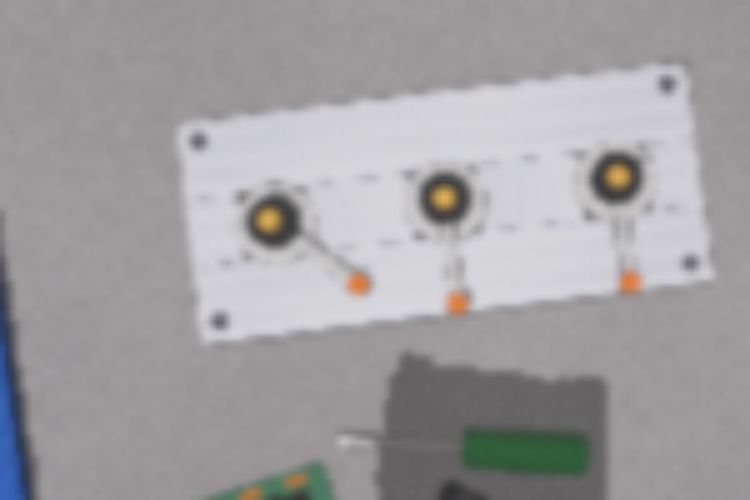

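```bash
python3 -c "
from h import *
b=onz('top',(221.0,206.3),65); p=onz('top',(203.3,193.7),90)
print(b,p)
for c in ((544.5,109.6),p[:2]):
  d=b[:2]-np.array(c); print(np.degrees(np.arctan2(d[1],d[0]))%360-186.5,np.linalg.norm(d))
b=tri((221,206.3),(268.2,216.3)); print(b)
"
```

```text
[507.9404345   60.75798675  65.        ] [542.67154407 108.86356675  90.        ]
46.684154544491406 61.009377046986884
47.67159191425503 59.332931820133
(array([508.18813692,  60.9269833 ,  62.1430841 ]), np.float64(0.2634584243604536))
```

Measured turn is about 47°; it needs about 58–60°. The fingers flexed sideways, so the tool yaw over-read. Going back in for the rest.

```bash
python3 -c "
from h import *
togo(496.3,76,74,-25.5)
"
```

```text
t 10.45 pos [348.   27.1 174.6] yaw -29.0 F [ 0.6 -0.7 -0.8] w -0.004 tilt [-0.039  0.015 -0.999] go tool xyz [  95.4  110.  -115.3]
spin -3.5
```

drive_tool:
  steps:
    - {"hand":1,"x":0,"y":37,"z":-39,"spin":0}
    - {"hand":1,"x":0,"y":37,"z":-39,"spin":0}
    - {"hand":1,"x":0,"y":36,"z":-37,"spin":-3}
    - {"hand":1,"x":30,"y":0,"z":0,"spin":0}
    - {"hand":1,"x":0,"y":0,"z":0,"spin":0}

```text
time: 11.08
position: [504.5, 75.5, 140.8]
eef_rot: [1.524, 0.99, -1.562]
contact_force: [0.3, 0.1, 0.3]
grip_width: -0.001
```

```bash
python3 -c "
from h import *
togo(496.3,76,74,-25.5)
"
```

```text
t 11.07 pos [504.5  75.5 140.8] yaw -26.0 F [0.3 0.1 0.3] w -0.001 tilt [-0.033  0.013 -0.999] go tool xyz [67.1 -5.2  3. ]
spin -0.5
```

drive_tool:
  steps:
    - {"hand":1,"x":20,"y":-6,"z":3,"spin":0}
    - {"hand":1,"x":22,"y":0,"z":0,"spin":0}
    - {"hand":1,"x":20,"y":0,"z":0,"spin":0}
    - {"hand":1,"x":0,"y":0,"z":0,"spin":0}

```text
time: 11.58
position: [497.2, 75.7, 82.2]
eef_rot: [1.527, 0.986, -1.557]
contact_force: [-0.0, 0.6, -0.1]
grip_width: 0.003
```

```bash
python3 -c "
from h import *
togo(513.7,64.8,74,-25.5); rd()
im=optics.grab_frame('side'); cv2.imwrite('pics/side9.png',cv2.resize(im[140:270,190:330],None,fx=5,fy=4)[:,:,::-1])
"
```

```text
t 11.57 pos [497.2  75.7  82.2] yaw -26.1 F [-0.   0.6 -0.1] w 0.003 tilt [-0.027  0.013 -1.   ] go tool xyz [ 7.6 19.9  2.6]
spin -0.6
r 51.2 d 27.6 turn from tool yaw 57.4 z 82.2 F [-0.   0.6 -0.1]
```

View pics/side9.png

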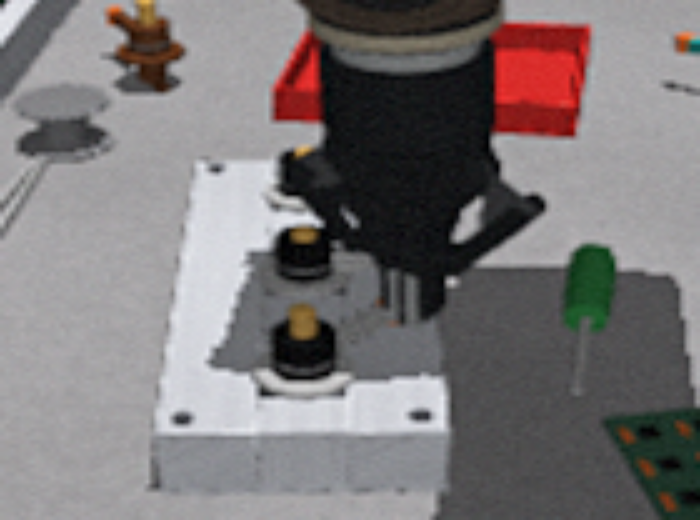

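drive_tool:
  steps:
    - {"hand":1,"x":8,"y":0,"z":1,"spin":0}
    - {"hand":1,"x":0,"y":7,"z":1,"spin":0}
    - {"hand":1,"x":0,"y":6,"z":0,"spin":0}
    - {"hand":1,"x":0,"y":6,"z":0,"spin":0}

```text
time: 12.12
position: [509.6, 66.1, 76.1]
eef_rot: [1.523, 0.992, -1.566]
contact_force: [-14.0, 6.6, 5.9]
grip_width: 0.003
```

```bash
python3 -c "
from h import *
togo(513.7,64.8,74,-25.5); rd()
"
```

```text
t 12.12 pos [509.6  66.1  76.1] yaw -26.1 F [-14.    6.6   5.9] w 0.003 tilt [-0.037  0.015 -0.999] go tool xyz [ 1.9  4.3 -0.7]
spin -0.6
r 54.4 d 12.2 turn from tool yaw 57.4 z 76.1 F [-14.    6.6   5.9]
```

drive_tool:
  steps:
    - {"hand":1,"x":1,"y":5,"z":0,"spin":0}
    - {"hand":1,"x":0,"y":3,"z":0,"spin":0}

```text
time: 12.38
position: [511.9, 63.6, 75.1]
eef_rot: [1.516, 1.001, -1.577]
contact_force: [-11.0, 12.2, 8.2]
grip_width: -0.004
```

```bash
python3 -c "
from h import *
togo(513.7,64.8,74,-25.5); rd()
"
```

```text
t 12.38 pos [511.9  63.6  75.1] yaw -26.1 F [-11.   12.2   8.2] w -0.004 tilt [-0.05   0.017 -0.999] go tool xyz [ 1.1  1.2 -1.8]
spin -0.6
r 55.6 d 9.0 turn from tool yaw 57.4 z 75.1 F [-11.   12.2   8.2]
```

drive_tool:
  steps:
    - {"hand":1,"x":0,"y":-10,"z":0,"spin":0}
    - {"hand":1,"x":-40,"y":-4,"z":0,"spin":0}
    - {"hand":1,"x":-50,"y":-30,"z":0,"spin":0}
    - {"hand":1,"x":0,"y":-45,"z":-30,"spin":0}
    - {"hand":1,"x":0,"y":-45,"z":-34,"spin":0}

```text
time: 13.0
position: [425.4, 178.6, 175.9]
eef_rot: [1.525, 0.996, -1.577]
contact_force: [0.4, 0.3, -0.3]
grip_width: 0.002
```

```bash
cat > look.py <<'E'
from h import *
import sys
k=sys.argv[1]
togo(544.5,109.6,70,-25.5)
S=optics.grab_frame('side'); im=optics.grab_frame('top')
cv2.imwrite(f'pics/side{k}.png',cv2.resize(S[140:270,190:330],None,fx=5,fy=4)[:,:,::-1])
cv2.imwrite(f'pics/top{k}.png',cv2.resize(im[150:250,150:300],None,fx=5,fy=5)[:,:,::-1])
for a,n in((im,'top'),(S,'side')):
  for b in (((3,130,80),(18,255,255)),((18,90,60),(32,255,255))): print(n,[x for x in blobs(a,*b) if 170<x[0][1]<245 and 195<x[0][0]<290])
bs=[x for x in blobs(im,(3,130,80),(18,255,255)) if 170<x[0][1]<225 and 200<x[0][0]<236]
if bs:
  b=onz('top',bs[0][0],65); d=b[:2]-np.array((544.5,109.6)); print(b,'turn',np.degrees(np.arctan2(d[1],d[0]))%360-186.5,np.linalg.norm(d))
E
python3 look.py 10
```

```text
t 13.0 pos [425.4 178.6 175.9] yaw -26.5 F [ 0.4  0.3 -0.3] w 0.002 tilt [-0.045  0.018 -0.999] go tool xyz [ 99.2 142.3   8.3]
spin -1.0
top [([222.5, 204.0], 8), ([275.5, 206.0], 6), ([241.1, 210.3], 9)]
top [([273.1, 184.9], 22), ([238.2, 189.0], 23), ([203.4, 193.2], 26)]
side [([272.6, 184.0], 20), ([251.6, 199.4], 5), ([274.4, 204.1], 25), ([265.8, 215.2], 19), ([249.5, 223.5], 6)]
side [([250.7, 178.1], 14), ([250.6, 198.4], 21), ([250.0, 219.9], 40)]
[514.49232144  56.45030796  65.        ] turn 54.05144842713506 61.03564971744199
```

View pics/top10.png

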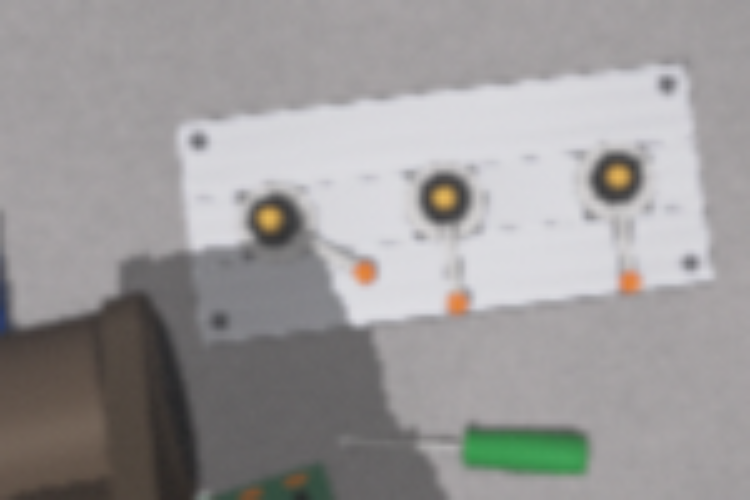

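View pics/side10.png

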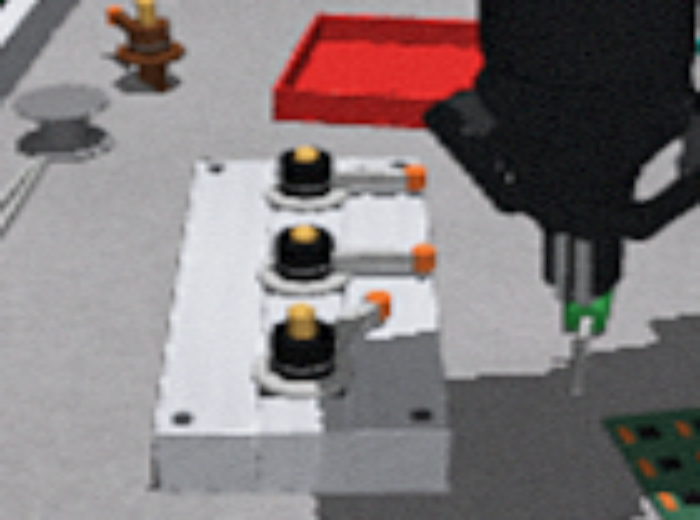

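Turn is about 54–55°, inside the 53–67° window. The tool picked up a ~2.8° tilt when I retreated inside the arm's minimum reach. I'll stretch toward the far limit high above the bench to straighten it before gripping.

drive_tool:
  steps:
    - {"hand":1,"x":-40,"y":30,"z":13,"spin":0}
    - {"hand":1,"x":-40,"y":30,"z":13,"spin":0}
    - {"hand":1,"x":-20,"y":48,"z":21,"spin":0}
    - {"hand":1,"x":0,"y":50,"z":22,"spin":0}
    - {"hand":1,"x":0,"y":50,"z":22,"spin":0}
    - {"hand":1,"x":0,"y":50,"z":22,"spin":0}
    - {"hand":1,"x":0,"y":50,"z":22,"spin":0}
    - {"hand":1,"x":0,"y":50,"z":22,"spin":0}
    - {"hand":1,"x":0,"y":50,"z":22,"spin":0}
    - {"hand":1,"x":0,"y":50,"z":22,"spin":0}
    - {"hand":1,"x":0,"y":50,"z":22,"spin":0}
    - {"hand":1,"x":0,"y":50,"z":22,"spin":0}

```text
time: 14.6
position: [832.4, -305.9, 258.9]
eef_rot: [1.521, 0.992, -1.564]
contact_force: [0.6, -0.0, 0.4]
grip_width: 0.001
```

```bash
python3 -c "
from h import *
togo(544.5,109.6,70,-25.5); print(manip.sense()['qpos'].round(2) if hasattr(manip.sense()['qpos'],'round') else manip.sense()['qpos'])
"
```

```text
t 14.6 pos [ 832.4 -305.9  258.9] yaw -26.0 F [ 0.6 -0.   0.4] w 0.001 tilt [-0.037  0.013 -0.999] go tool xyz [ 204.9 -433.1 -248.3]
spin -0.5
[-0.43  0.96  0.59 -0.    1.63  0.03]
```

drive_tool:
  steps:
    - {"hand":1,"x":0,"y":40,"z":-4,"spin":0}
    - {"hand":1,"x":0,"y":40,"z":-4,"spin":0}

```text
time: 14.85
position: [886.0, -331.2, 253.0]
eef_rot: [1.526, 0.983, -1.561]
contact_force: [1.1, -0.1, 0.8]
grip_width: 0.001
```

```bash
python3 -c "
from h import *
togo(544.5,109.6,70,-25.5); print(manip.sense()['qpos'].round(2) if hasattr(manip.sense()['qpos'],'round') else manip.sense()['qpos'])
"
```

```text
t 14.85 pos [ 886.  -331.2  253. ] yaw -26.2 F [ 1.1 -0.1  0.8] w 0.001 tilt [-0.029  0.01  -1.   ] go tool xyz [ 197.5 -495.1 -245.5]
spin -0.7
[-0.43  1.19  0.1  -0.    1.88  0.03]
```

drive_tool:
  steps:
    - {"hand":0,"x":0,"y":-44,"z":-22,"spin":3}
    - {"hand":0,"x":0,"y":-44,"z":-22,"spin":0}
    - {"hand":0,"x":0,"y":-44,"z":-22,"spin":0}
    - {"hand":0,"x":0,"y":-44,"z":-22,"spin":0}
    - {"hand":0,"x":0,"y":-44,"z":-22,"spin":0}
    - {"hand":0,"x":0,"y":-44,"z":-22,"spin":0}
    - {"hand":0,"x":0,"y":-44,"z":-22,"spin":0}
    - {"hand":0,"x":0,"y":-44,"z":-22,"spin":0}
    - {"hand":0,"x":30,"y":-44,"z":-22,"spin":0}
    - {"hand":0,"x":30,"y":-44,"z":-22,"spin":0}
    - {"hand":0,"x":0,"y":0,"z":0,"spin":0}

```text
time: 16.23
position: [614.0, 50.8, 183.6]
eef_rot: [1.554, 0.952, -1.588]
contact_force: [0.5, -1.2, 0.2]
grip_width: 0.999
```

```bash
python3 -c "
from h import *
togo(544.5,109.6,130,-29); 
"
```

```text
t 16.23 pos [614.   50.8 183.6] yaw -28.5 F [ 0.5 -1.2  0.2] w 0.999 tilt [-0.026  0.007 -1.   ] go tool xyz [ 55.9 -87.7 -18.9]
spin 0.5
```

drive_tool:
  steps:
    - {"hand":0,"x":0,"y":-45,"z":-10,"spin":0}
    - {"hand":0,"x":10,"y":-43,"z":-9,"spin":0}
    - {"hand":0,"x":25,"y":0,"z":0,"spin":0}
    - {"hand":0,"x":0,"y":0,"z":0,"spin":0}

```text
time: 16.73
position: [547.0, 108.0, 152.4]
eef_rot: [1.559, 0.947, -1.583]
contact_force: [0.1, 0.7, 0.0]
grip_width: 1.001
```

```bash
python3 -c "
from h import *
togo(544.5,109.6,72,-29); 
im=optics.grab_frame('side'); cv2.imwrite('pics/side11.png',cv2.resize(im[140:270,190:330],None,fx=5,fy=4)[:,:,::-1])
"
```

```text
t 16.73 pos [547.  108.  152.4] yaw -28.6 F [0.1 0.7 0. ] w 1.001 tilt [-0.02   0.007 -1.   ] go tool xyz [80.4 -1.2 -0.5]
spin 0.4
```

View pics/side11.png

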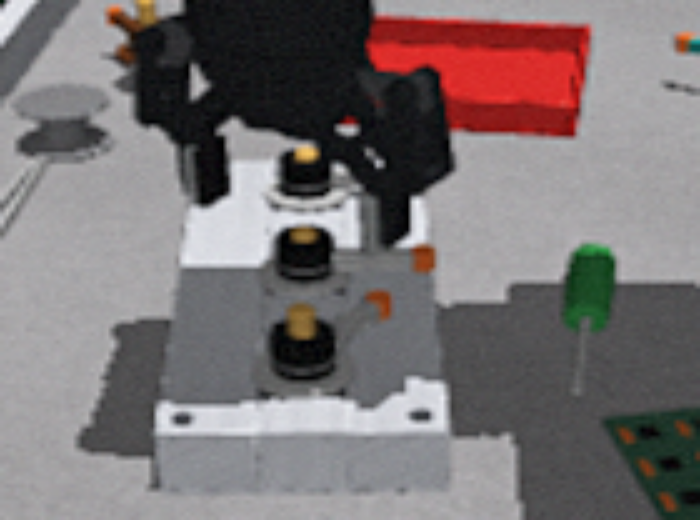

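The open fingers straddle the left post: tips at (210,195) and (385,235), the post between them. Descending and gripping.

drive_tool:
  steps:
    - {"hand":0,"x":27,"y":-1,"z":0,"spin":0}
    - {"hand":0,"x":27,"y":0,"z":0,"spin":0}
    - {"hand":0,"x":20,"y":0,"z":0,"spin":0}
    - {"hand":0,"x":5,"y":0,"z":0,"spin":0}
  grip_force: 80

```text
time: 17.27
position: [551.3, 106.1, 77.4]
eef_rot: [1.569, 0.939, -1.575]
contact_force: [0.2, 0.2, 0.0]
grip_width: 0.998
```

```bash
python3 -c "
from h import *
togo(544.5,109.6,72,-29); 
"
```

```text
t 17.27 pos [551.3 106.1  77.4] yaw -28.8 F [0.2 0.2 0. ] w 0.998 tilt [-0.008  0.007 -1.   ] go tool xyz [ 5.4 -7.6  0.3]
spin 0.2
```

drive_tool:
  steps:
    - {"hand":0,"x":3,"y":-7,"z":0,"spin":0}
    - {"hand":0,"x":2,"y":-1,"z":0,"spin":0}

```text
time: 17.52
position: [545.1, 109.7, 73.8]
eef_rot: [1.572, 0.937, -1.574]
contact_force: [-0.3, -0.3, 0.0]
grip_width: 1.001
```

```bash
python3 -c "
from h import *
togo(544.5,109.6,72,-29); 
"
```

```text
t 17.52 pos [545.1 109.7  73.8] yaw -28.9 F [-0.3 -0.3  0. ] w 1.001 tilt [-0.006  0.008 -1.   ] go tool xyz [ 1.8 -0.5  0.4]
spin 0.1
```

drive_tool:
  steps:
    - {"hand":1,"x":0,"y":0,"z":0,"spin":0}
    - {"hand":1,"x":0,"y":0,"z":0,"spin":0}
    - {"hand":1,"x":0,"y":0,"z":0,"spin":0}
    - {"hand":1,"x":0,"y":0,"z":0,"spin":0}
    - {"hand":1,"x":0,"y":0,"z":0,"spin":0}
    - {"hand":1,"x":0,"y":0,"z":0,"spin":0}
  grip_force: 80

```text
time: 18.27
position: [545.8, 109.8, 75.6]
eef_rot: [1.573, 0.936, -1.571]
contact_force: [-0.5, 0.3, 1.7]
grip_width: 0.321
```

```bash
python3 -c "
from h import *
togo(544.5,109.6,72,-29); 
im=optics.grab_frame('side'); cv2.imwrite('pics/side12.png',cv2.resize(im[140:270,190:330],None,fx=5,fy=4)[:,:,::-1])
"
```

```text
t 18.27 pos [545.8 109.8  75.6] yaw -28.9 F [-0.5  0.3  1.7] w 0.321 tilt [-0.003  0.008 -1.   ] go tool xyz [ 3.6 -1.   0.8]
spin 0.1
```

View pics/side12.png

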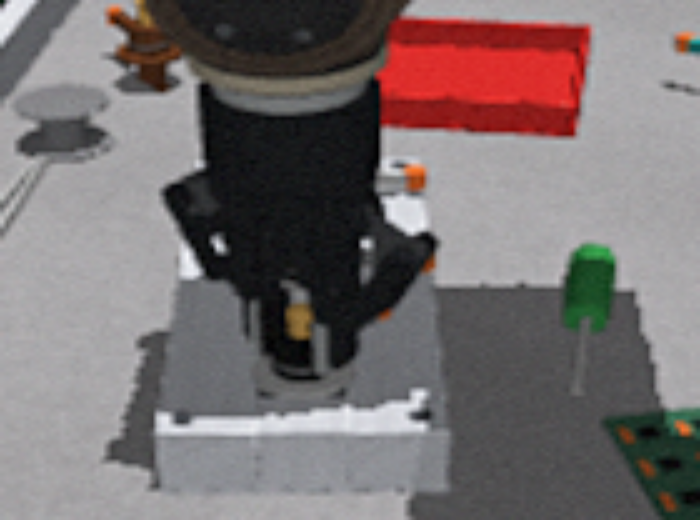

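The fingers hold the hub (opening about 27–30 mm). I'll turn it a few degrees more to centre it in the window, then lift slowly.

drive_tool:
  steps:
    - {"hand":1,"x":0,"y":0,"z":0,"spin":-2.5}
    - {"hand":1,"x":0,"y":0,"z":0,"spin":-2.5}
    - {"hand":1,"x":-3,"y":0,"z":0,"spin":0}
    - {"hand":1,"x":-3,"y":0,"z":0,"spin":0}

```text
time: 18.82
position: [545.0, 109.6, 80.3]
eef_rot: [1.512, 0.992, -1.514]
contact_force: [1.3, -0.6, -6.0]
grip_width: 0.317
```

```bash
python3 -c "
from h import *
togo(544.5,109.6,72,-24); 
print(manip.sense()['wrist_torque'])"
```

```text
t 18.82 pos [545.  109.6  80.3] yaw -23.9 F [ 1.3 -0.6 -6. ] w 0.317 tilt [-0.006  0.008 -1.   ] go tool xyz [ 8.3 -0.4  0.3]
spin 0.1
[-0.1898642  -0.35898745 -0.13278164]
```

drive_tool:
  steps:
    - {"hand":1,"x":-7,"y":0,"z":0,"spin":0}
    - {"hand":1,"x":-8,"y":0,"z":0,"spin":0}
    - {"hand":1,"x":-10,"y":0,"z":0,"spin":0}
    - {"hand":1,"x":-15,"y":0,"z":0,"spin":0}
    - {"hand":1,"x":-25,"y":0,"z":0,"spin":0}
    - {"hand":1,"x":-25,"y":0,"z":0,"spin":0}

```text
time: 19.58
position: [545.1, 109.0, 176.2]
eef_rot: [1.511, 0.993, -1.514]
contact_force: [1.0, -0.7, -2.8]
grip_width: 0.322
```

```bash
python3 -c "
from h import *
togo(509,-346,150,-4.5); 
S=optics.grab_frame('side'); cv2.imwrite('pics/side13.png',cv2.resize(S[100:270,180:340],None,fx=4,fy=3.5)[:,:,::-1])
im=optics.grab_frame('top'); cv2.imwrite('pics/top13.png',cv2.resize(im[150:250,150:300],None,fx=5,fy=5)[:,:,::-1])
"
```

```text
t 19.57 pos [545.1 109.  176.2] yaw -23.9 F [ 1.  -0.7 -2.8] w 0.322 tilt [-0.007  0.008 -1.   ] go tool xyz [ 23.  151.9 430.6]
spin -19.4
```

View pics/side13.png

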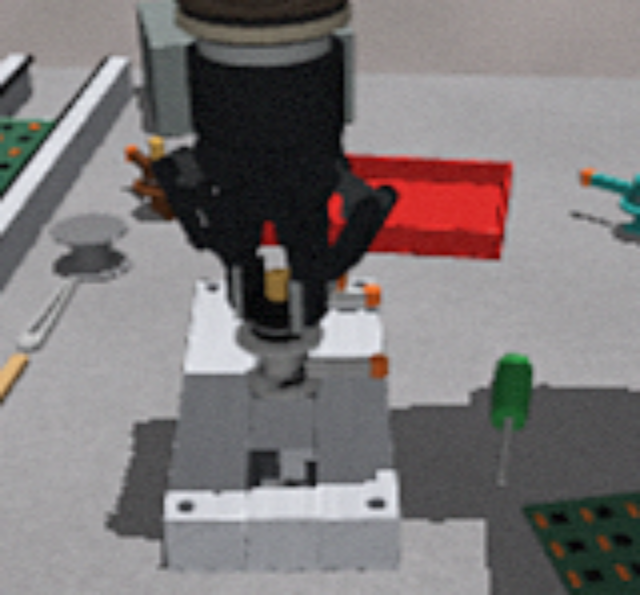

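The post is out: shank visible below the flange at (280,380), empty well at (280,470). Carrying it to the red tray.

drive_tool:
  steps:
    - {"hand":1,"x":-3,"y":9,"z":26,"spin":0}
    - {"hand":1,"x":0,"y":18,"z":50,"spin":0}
    - {"hand":1,"x":0,"y":18,"z":50,"spin":0}
    - {"hand":1,"x":0,"y":18,"z":50,"spin":0}
    - {"hand":1,"x":0,"y":18,"z":50,"spin":0}
    - {"hand":1,"x":0,"y":18,"z":50,"spin":0}
    - {"hand":1,"x":0,"y":18,"z":50,"spin":0}
    - {"hand":1,"x":0,"y":14,"z":40,"spin":0}
    - {"hand":1,"x":0,"y":7,"z":20,"spin":0}
    - {"hand":1,"x":0,"y":0,"z":0,"spin":-9}
    - {"hand":1,"x":0,"y":0,"z":0,"spin":-9}
    - {"hand":1,"x":0,"y":0,"z":0,"spin":0}

```text
time: 21.18
position: [512.6, -310.2, 171.6]
eef_rot: [1.283, 1.177, -1.278]
contact_force: [1.2, 0.6, -2.7]
grip_width: 0.319
```

```bash
python3 -c "
from h import *
togo(510,-331,70,-4.5); 
"
```

```text
t 21.18 pos [ 512.6 -310.2  171.6] yaw -5.4 F [ 1.2  0.6 -2.7] w 0.319 tilt [-0.007  0.012 -1.   ] go tool xyz [101.4   0.2  22.1]
spin -0.9
```

drive_tool:
  steps:
    - {"hand":1,"x":10,"y":0,"z":20,"spin":-1}
    - {"hand":1,"x":30,"y":0,"z":2,"spin":0}
    - {"hand":1,"x":30,"y":0,"z":0,"spin":0}
    - {"hand":1,"x":20,"y":0,"z":0,"spin":0}
    - {"hand":1,"x":0,"y":0,"z":0,"spin":0}

```text
time: 21.8
position: [510.7, -328.7, 78.7]
eef_rot: [1.283, 1.178, -1.277]
contact_force: [0.9, 0.6, -2.5]
grip_width: 0.319
```

```bash
python3 -c "
from h import *
togo(510,-331,67,-4.5); 
S=optics.grab_frame('side'); cv2.imwrite('pics/side14.png',cv2.resize(S[80:200,200:350],None,fx=5,fy=4.5)[:,:,::-1])
im=optics.grab_frame('top'); cv2.imwrite('pics/top14.png',im[:,:,::-1])
"
```

```text
t 21.8 pos [ 510.7 -328.7   78.7] yaw -5.3 F [ 0.9  0.6 -2.5] w 0.319 tilt [-0.007  0.012 -1.   ] go tool xyz [11.7 -0.4  2.5]
spin -0.8
```

View pics/side14.png

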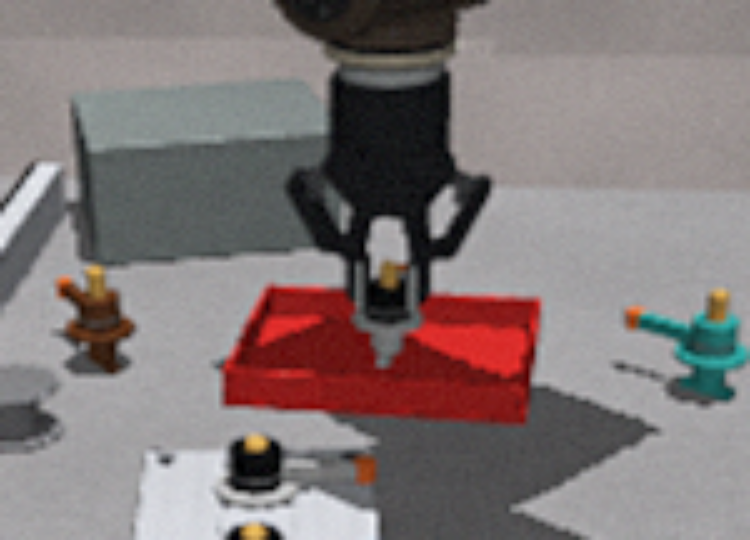

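View pics/top14.png

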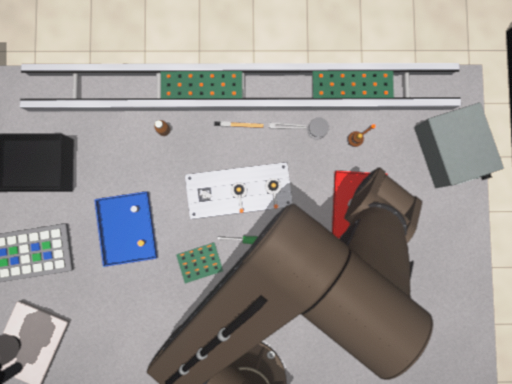

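The post hangs over the middle of the tray floor, shank tip at (385,360). Lowering to contact.

drive_tool:
  steps:
    - {"hand":1,"x":7,"y":0,"z":2,"spin":0}
    - {"hand":1,"x":3,"y":0,"z":0,"spin":0}
    - {"hand":1,"x":2,"y":0,"z":0,"spin":0}

```text
time: 22.28
position: [511.9, -331.8, 69.9]
eef_rot: [1.282, 1.172, -1.275]
contact_force: [-0.2, 0.8, -2.4]
grip_width: 0.32
```

drive_tool:
  steps:
    - {"hand":1,"x":3,"y":0,"z":0,"spin":0}
    - {"hand":1,"x":2,"y":0,"z":0,"spin":0}

```text
time: 22.52
position: [512.0, -331.8, 64.8]
eef_rot: [1.283, 1.171, -1.275]
contact_force: [0.1, 0.0, -2.4]
grip_width: 0.317
```

drive_tool:
  steps:
    - {"hand":1,"x":2,"y":0,"z":0,"spin":0}
    - {"hand":1,"x":2,"y":0,"z":0,"spin":0}

```text
time: 22.78
position: [512.3, -331.9, 63.4]
eef_rot: [1.282, 1.17, -1.274]
contact_force: [-8.8, 6.4, 31.8]
grip_width: 0.319
```

drive_tool:
  steps:
    - {"hand":1,"x":-1,"y":0,"z":0,"spin":0}
    - {"hand":0.55,"x":0,"y":0,"z":0,"spin":0}
    - {"hand":0.45,"x":0,"y":0,"z":0,"spin":0}
    - {"hand":0.35,"x":0,"y":0,"z":0,"spin":0}
    - {"hand":0.2,"x":0,"y":0,"z":0,"spin":0}
    - {"hand":0.1,"x":0,"y":0,"z":0,"spin":0}
    - {"hand":0,"x":0,"y":0,"z":0,"spin":0}
    - {"hand":0,"x":0,"y":0,"z":0,"spin":0}

```text
time: 23.78
position: [512.6, -332.1, 64.7]
eef_rot: [1.282, 1.168, -1.274]
contact_force: [-0.3, 0.1, -0.2]
grip_width: 0.998
```

```bash
python3 -c "
from h import *
togo(510,-331,67,-4.5); 
S=optics.grab_frame('side'); cv2.imwrite('pics/side15.png',cv2.resize(S[80:200,200:350],None,fx=5,fy=4.5)[:,:,::-1])
"
```

```text
t 23.77 pos [ 512.6 -332.1   64.7] yaw -5.3 F [-0.3  0.1 -0.2] w 0.998 tilt [ 0.001  0.006 -1.   ] go tool xyz [-2.3 -2.7 -0.9]
spin -0.8
```

View pics/side15.png

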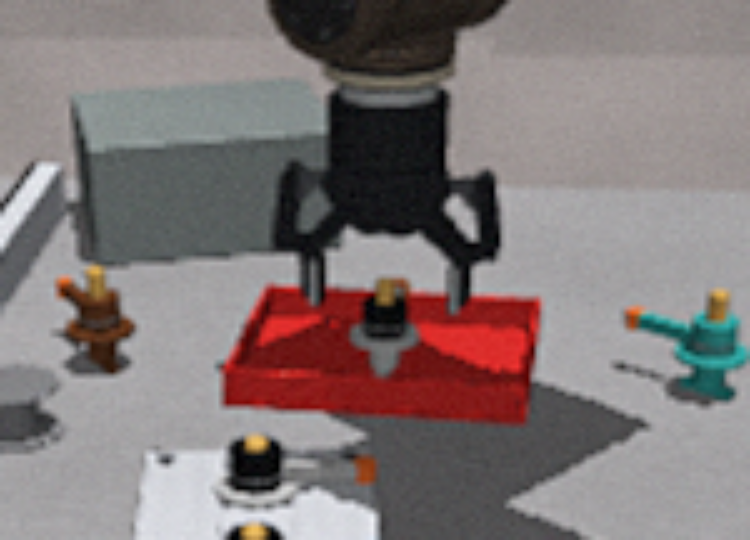

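It stands upright in the tray, free of the fingers. Retreating straight up.

drive_tool:
  steps:
    - {"hand":0,"x":-15,"y":0,"z":0,"spin":0}
    - {"hand":0,"x":-30,"y":0,"z":0,"spin":0}
    - {"hand":0,"x":-50,"y":0,"z":0,"spin":0}
    - {"hand":0,"x":-50,"y":0,"z":0,"spin":0}
    - {"hand":0,"x":-10,"y":-20,"z":50,"spin":0}
    - {"hand":0,"x":0,"y":-25,"z":50,"spin":0}
    - {"hand":0,"x":0,"y":-30,"z":50,"spin":0}
    - {"hand":0,"x":0,"y":-30,"z":50,"spin":0}
    - {"hand":0,"x":0,"y":0,"z":0,"spin":0}
    - {"hand":0,"x":0,"y":0,"z":0,"spin":0}
    - {"hand":0,"x":0,"y":0,"z":0,"spin":0}
    - {"hand":0,"x":0,"y":0,"z":0,"spin":0}

```text
time: 25.32
position: [387.8, -525.7, 235.5]
eef_rot: [1.276, 1.161, -1.27]
contact_force: [0.6, 0.5, 0.4]
grip_width: 1.002
```

```bash
python3 -c "
from h import *
togo(510,-331,67,-4.5); 
S=optics.grab_frame('side'); cv2.imwrite('pics/side16.png',cv2.resize(S[100:280,180:360],None,fx=4,fy=3.3)[:,:,::-1])
im=optics.grab_frame('top'); cv2.imwrite('pics/top16.png',im[:,:,::-1])
for a,n in((im,'top'),(S,'side')):
  for b in (((3,130,80),(18,255,255)),((18,90,60),(32,255,255))): print(n,[x for x in blobs(a,*b) if 170<x[0][1]<245 and 195<x[0][0]<400])
"
```

```text
t 25.32 pos [ 387.8 -525.7  235.5] yaw -5.1 F [0.6 0.5 0.4] w 1.002 tilt [ 0.006 -0.001 -1.   ] go tool xyz [ 169.   103.5 -204.8]
spin -0.6
top [([275.5, 206.0], 6), ([359.0, 205.6], 5), ([377.8, 206.6], 29), ([241.1, 210.3], 9)]
top [([273.0, 184.9], 20), ([238.2, 189.0], 23), ([359.0, 203.9], 20)]
side [([252.2, 179.2], 4), ([272.6, 184.0], 20), ([274.4, 204.1], 25)]
side [([250.7, 178.3], 15), ([250.4, 198.3], 21)]
```

View pics/side16.png

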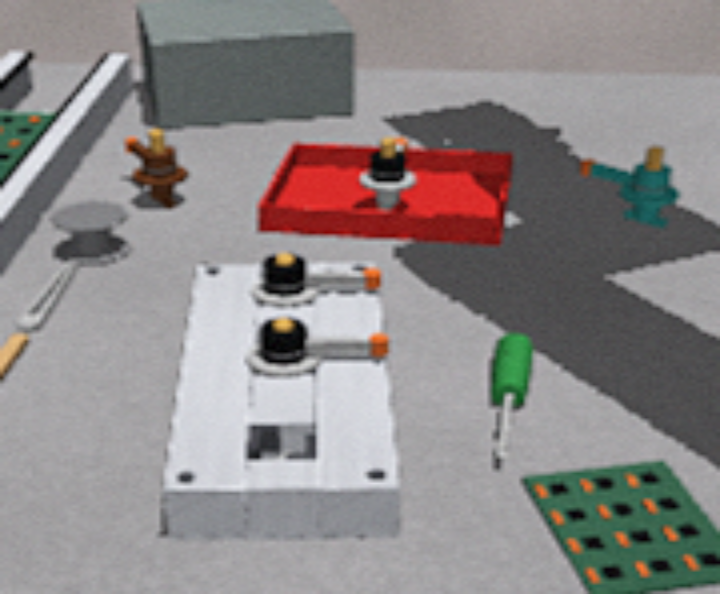

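View pics/top16.png

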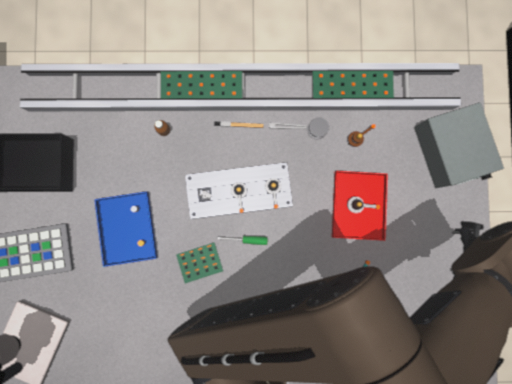

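The post stands inside the red tray (top view 359,205). The two good posts' buttons are at the pixels they had at the start, their pins are low, and the left seat is empty. Handing in.

```bash
python3 -c "
from rig import manip
print(manip.hand_in())"
```

```text
the job is handed in; nothing more can be done
None
```

The job is done and handed in at about 25.4 s, well inside the 61 s limit; no verdict was reported.

**What I did:**
- **Pins:** I pushed each pin to its stop. The right and middle pins went about 16 mm down. The left one stopped hard at about 5 mm, so it was the jammed post.
- **Turn:** I swung the left post's arm anticlockwise in two pushes, measuring 47° and then 54° in the top view. I added about 5° with the hub gripped, making roughly 59°.
- **Removal:** The post lifted out freely, with about 6 N at first and about 2.8 N once clear. I stood it in the red tray.

**Last checks:**
- The post stands upright inside the red tray with the gripper well clear of it.
- The left seat is empty.
- The two good posts' arm buttons are within a fraction of a pixel of where they started, and their pins are down.
- The other items on the bench look unmoved in the final pictures, though I compared only the posts by numbers.

**What did not go as planned:**
- **Turn estimate:** The first estimate from the tool angle, about 52°, disagreed with the camera's 47°, because the fingers gave way sideways. I trusted the camera.
- **Tool tilt:** Backing off inside the arm's minimum reach tilted the tool by up to about 3°. It was under 1° by the time I gripped the post.
- **Side push force:** An upward force of up to about 9 N appeared while swinging the arm. I did not find its cause.

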